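# Set the ratchet to tighten and snug up the side table's centre bolt

## Task

The side table's top lies face down with a ratchet wrench on its centre bolt, still set to undo. Flip the red reversing lever over to tighten, then work the handle to and fro between the leg sockets until the bolt comes up tight at about 2.2 newton metres (14 N at the middle of the grip), without overtightening it (the washer is spoilt from 18 N). Then let go, with the lever still set to tighten, and leave the things around it where they are.

Things in the scene. Friction and masses are not known exactly. Their poses are not given: they have to be found in the camera images.
- table_top: Round wooden table top 300 mm across, 22 mm thick, face down, fixed. Origin: centre of its underside on the bench, on the bolt axis. On it a steel plate 160 x 160 mm, top at 28 mm, and four upright leg sockets 16 mm across, tops 84 mm above the bench, at x, y = +-59 mm. The wrench handle points to this body's +y when its joint reads 0 and swings between the two sockets on that side.
- bolt_axis (a point): Middle of the top face of the ratchet head, on the bolt axis, 82 mm above the bench. The head is a disc 60 mm across and 22 mm high. The bolt runs down against up to 5 N at the middle of the grip while moving (hardly any when paused) for an unknown 0.4 to 0.9 rad, then clamps: resistance climbs by about 0.6 N per 0.01 rad of the handle. Let go, the handle springs back 0.1 rad or so.
- handle (a joint): Handle angle about the bolt, rad, growing counter-clockwise from above; 0 points to the table top's +y. It stops at -0.55 and +0.55 on the leg sockets (harmless, but the bolt does not turn there). Set to tighten, clockwise strokes (falling reading) turn the bolt after up to 0.35 rad of idle motion (18 teeth), and counter-clockwise ones click back at 1 to 2 N; set to undo, the reverse.
- grip (a point): Middle of the black grip, 155 mm from the bolt axis, 71 mm above the bench; x axis outward along the handle, z up. The grip is a bar 22 mm wide and high (60 to 82 mm above the bench), 100 to 205 mm out from the axis, red bands at its ends. Near it are only the wooden face below, at 22 mm, and the leg sockets, 83 mm from the axis (tops at 84 mm).
- lever (a joint): Angle of the red reversing lever to the handle, rad, growing counter-clockwise from above. It snaps over centre: +0.45 undo (tab leans to the handle's counter-clockwise side), where it starts; -0.45 tighten (clockwise side). It may rest at 0.2 either way, pawl on a tooth, until the handle moves. It takes 1 to 4 N across its tip; the handle may swing along under the push as far as its stop.
- lever_tip (a point): On the red lever tab, 4 mm short of its free end, 94 mm above the bench. The tab is 30 mm long, 7 mm wide, 85 to 101 mm above the bench, and reaches toward the grip from an upright pivot on the handle's midline, 42 mm from the bolt axis; this point is 28 mm from the pivot. Head and handle beneath it top out at 82 mm.
- washer_mark (a point): Red dot 15.5 mm from the axis on the brass spring washer (36 mm across, 28 to 31 mm above the bench) under the socket. It stands still until the bolt clamps, then creeps clockwise: 0.8 mm at 9 N on the middle of the grip, 1.5 mm at 14 N, over 2 mm at 18 N; too little to be read well from its measured place.
- candle: Candle in an amber glass jar, 80 mm across, 95 mm high; a bystander. Origin: centre of its foot.
- remote: Black remote control, 170 x 46 x 18 mm; a bystander. Origin: centre of its underside, x along its length.
- tissue_box: Blue tissue box with white flakes, 115 x 115 x 125 mm; a bystander. Origin: centre of its underside.
- coaster: Square cork coaster, 95 x 95 x 8 mm; a bystander. Origin: centre of its underside.

How it is judged:
By the outcome, as a careful person would: the job done as asked, in the order asked, and still so for the second after the job is handed in, with the robot touching nothing.
It also fails if it takes over 72 s, if anything falls off the work surface, if the arm or the gripper's body presses on something with over 40 N, if the wrist force passes 120 N, or if a joint passes its speed limit or range.

## Robot

A 6-joint arm with a two-finger parallel gripper is mounted at the origin on the work surface. World frame = base frame: x ahead of the robot, y to its left, z up, the work surface at z = 0. Lengths are in mm, angles in rad, forces in N, time in s.
With the tool pointing down it reaches from about 300 to 775 mm from the base axis. Payload 14.6 kg.
Tool frame: the origin (TCP) lies at the very end of the fingers, on their centre line; the grasp point (between the pads) lies 19 mm behind it; z points along the fingers, y is the line along which they close (so a half turn about z gives the same grasp; the last joint's range is limited). The gripper opens to 94 mm and grips with 3 to 60 N. Pads are 16 mm wide; open, the fingers measure 119 mm over their backs; the gripper's body (75 mm by 177 mm) begins 78 mm behind the grasp point.
Start: joints at [-0.067, 0.3, 1.521, -0, 1.321, -0.067], TCP at [549.99, -0.002, 205.446] pointing down, gripper open.
Joint ranges: [-3.03, 3.03], [-0.79, 2.21], [0.23, 2.52], [-1.04, 4.18], [0, 3.07], [-2.55, 2.55]. Speed limits (rad/s): [2.22, 2.22, 2.57, 3.14, 3.14, 3.14].

## Interface

Orientations are given as [roll, pitch, yaw] about the fixed x, y, z axes, in that order (R = Rz(yaw) Ry(pitch) Rx(roll)).
In Python, from cell import manip, eyes, ticket gives the robot as it stands. The module is installed in compiled form; this text tells all that it offers.
- The arm moves only by the tool arm_command, never from a script. Its argument "plan" is a list of rows, each a list of 5 numbers: the opening, from -1 (shut) to 1 (fully open), then the shift along the tool's x, y, z in m, then the turn about the tool's z in rad. In form: [[jaw, dx, dy, dz, roll], ...]. A call has 1 to 20 rows; each row shifts and turns the commanded pose from where the row before left it, along the tool's axes as they then stand; what a row does not reach is not made up. A row lasts 1/8 s, in which the tool goes at most 62.5 mm and 10.7 degrees, less where a joint would pass 70% of its speed; a pose out of reach is approached as far as the arm can. A call is refused whole if a number of a shift passes 0.0625 or a number of a turn 0.188, either way. A call with a gripper value outside its range is refused whole. The fingers move at their own pace and stop on an object; "newtons" is the grip in N (left out, the last holds). Time passes only in rows, so rows that do not move let the fingers close. It gives the time, the measured TCP pose, the force, the opening and the grip force at its end, in the units of the state.
- manip.read_state(): the state, without advancing time (a new reading comes with each control period).
- eyes.camera(name): name is "scene" or "side" or "wrist"; returns a dict with "img" (400x640x3 uint8, blue, green, red), "z_map" (400x640 float32, mm along the optical axis (not along the pixel's ray), 0 where there is no reading), "fx", "fy", "cx", "cy" (pixels), "eye" and "orientation" of the camera in the world. Camera axes: x right, y down, z forward; pixel columns grow to the right and rows downward; lengths in mm; the calibration is good to about 2 mm. The wrist camera is an equidistant fisheye: a pixel r from the principal point sees the ray r / f radians off the axis. A picture is of the moment at which its call begins.
- ticket.sign_off(): hands the job in; it is judged then, once.
The state is a dict: "clock": time; "joints": joint angles; "qd": joint speeds; "effort": joint torques, N m; "eef_pos": TCP position; "eef_rot": TCP orientation; "wrist_force": force on the tool from outside, world axes, zero at the start; "moment": the same for the moment, N m; "finger_gap": finger opening in mm; "finger_force": force on a finger pad.
Only numpy, scipy, OpenCV 4.12 (cv2) and the standard library are available. Lean on these libraries where they do the work, as an engineer would, in place of code of your own. Each camera call takes 0.05 s, during which the arm holds its last target. There are 200 camera calls.

## Working session

There is one attempt and no reset: what is moved stays moved. The work goes in short steps, Python scripts to look and compute and a tool call to move; the robot and the scene stay as the last step left them, time stands still between calls to the robot, and variables do not carry over. Pictures are saved under pics/ and viewed, at most 10 in all, crops included, and the job is handed in when it is done.

Besides the shell and the picture viewer there is one more tool, called after "Call:" as name(argument=value, ...) on one line, values as JSON. arm_command: Moves the arm, as the interface text tells. Its arguments: {"type":"object","properties":{"plan":{"type":"array"},"newtons":{"type":"number"}},"required":["plan"]}

```bash
mkdir -p pics
cat > h.py <<'E'
import numpy as np, cv2
from scipy.spatial.transform import Rotation as R
from cell import manip, eyes, ticket
def cam(n):
    c=eyes.camera(n); return c
def rot(c):
    o=np.array(c["orientation"],float)
    return o if o.shape==(3,3) else R.from_euler('xyz',o).as_matrix()
def pts(c,us,vs):
    us=np.asarray(us,int);vs=np.asarray(vs,int)
    z=c["z_map"][vs,us]
    p=np.stack([(us-c["cx"])/c["fx"]*z,(vs-c["cy"])/c["fy"]*z,z],-1)
    return p@rot(c).T+np.array(c["eye"])
E
python3 - <<'E'
from h import *
print(manip.read_state())
for n in("scene","side"):
    c=cam(n); cv2.imwrite(f"pics/{n}0.png",c["img"]); np.save(n+"0.npy",c,allow_pickle=True)
    print(n,{k:v for k,v in c.items() if k not in("img","z_map")})
E
```

```text
{'clock': 0.0, 'joints': array([-6.66028355e-02,  3.00450719e-01,  1.52160093e+00, -3.82199772e-06,
        1.32071101e+00, -6.65862596e-02]), 'qd': array([-0.00225735,  0.0023271 , -0.00047425, -0.00033813,  0.00183109,
       -0.00025619]), 'effort': array([-1.53750298e-03, -5.31805658e+01, -3.52735734e+01,  7.07558286e-02,
        2.43994006e-02, -4.79655944e-05]), 'eef_pos': array([5.49725771e+02, 1.27941280e-02, 2.04889119e+02]), 'eef_rot': array([-3.14042499e+00, -7.41550155e-05,  1.57078066e+00]), 'wrist_force': array([-0.05657684,  0.75972846,  0.16117329]), 'moment': array([-0.04020453,  0.04253308,  0.01038418]), 'finger_force': 0.0, 'finger_gap': 94.06873892069427}
scene {'fx': 385.4295251759642, 'fy': 385.4295251759642, 'cx': 314.03564323087, 'cy': 194.67957138140076, 'eye': array([1320.77086504, -553.03996448,  806.8788544 ]), 'orientation': array([-2.24224421,  0.01009623,  0.96459741])}
side {'fx': 417.44175294668446, 'fy': 417.44175294668446, 'cx': 321.7083481087489, 'cy': 197.41568608259635, 'eye': array([ 244.94093122, -687.42701844,  894.02070597]), 'orientation': array([-2.41887161,  0.00366599, -0.45810622])}
```

View pics/scene0.png

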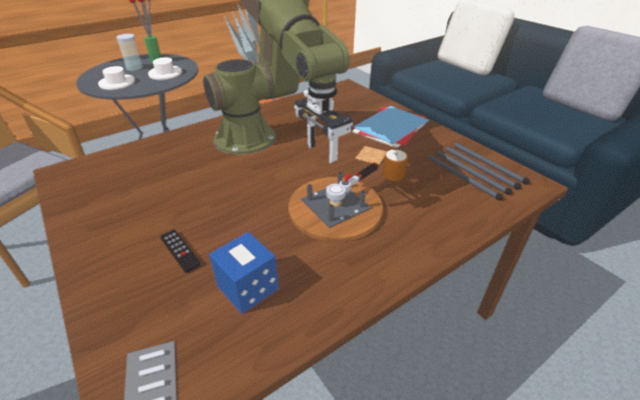

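View pics/side0.png

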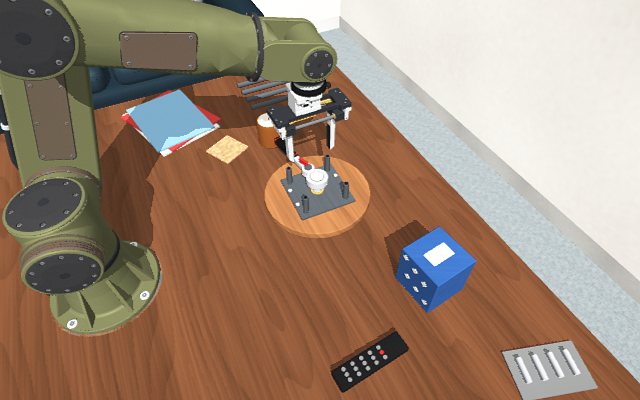

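Scene: table top at (336,207), the grip runs from the head to (375,167), with the candle at (396,165). Side: head at (317,180), red lever at (303,163). Next I'll measure with the point clouds.

```bash
cat > m.py <<'E'
from h import *
V,U=np.mgrid[0:400,0:640]
for n in("scene","side"):
    c=np.load(n+"0.npy",allow_pickle=True).item()
    P=pts(c,U.ravel(),V.ravel()); I=c["img"].reshape(-1,3).astype(int)
    ok=(c["z_map"].ravel()>0)
    # rough centre
    u,v=(336,197) if n=="scene" else (317,178)
    p0=pts(c,[u],[v])[0]; print(n,"head pix",p0)
    near=ok&(np.hypot(P[:,0]-p0[0],P[:,1]-p0[1])<260)
    wood=near&(abs(P[:,2]-22)<4)&(I[:,2]>I[:,0]+50)
    q=P[wood][:,:2]; h=cv2.convexHull(q.astype(np.float32)); print(" wood circle",cv2.minEnclosingCircle(h),np.median(P[wood][:,2]))
    top=near&(abs(P[:,2]-82)<5)&(I.min(1)>120)&(np.hypot(P[:,0]-p0[0],P[:,1]-p0[1])<60)
    print(" headtop",P[top].mean(0),cv2.minEnclosingCircle(P[top][:,:2].astype(np.float32)),top.sum())
    red=near&(I[:,2]>130)&(I[:,1]<60)&(I[:,0]<60)&(P[:,2]>50)&(P[:,2]<115)
    lab=cv2.connectedComponents(red.reshape(400,640).astype(np.uint8))[1].ravel()
    for k in range(1,lab.max()+1): 
        s=lab==k
        print(" red",U.ravel()[s].mean(),V.ravel()[s].mean(),P[s].mean(0),s.sum())
    blk=near&(I.max(1)<70)&(P[:,2]>62)&(P[:,2]<95)
    lab=cv2.connectedComponents(blk.reshape(400,640).astype(np.uint8))[1].ravel()
    for k in range(1,lab.max()+1):
        s=lab==k
        if s.sum()>4: print(" blk",U.ravel()[s].mean(),V.ravel()[s].mean(),P[s].mean(0),s.sum(),P[s].min(0),P[s].max(0))
    am=near&(P[:,2]>85)&(P[:,2]<100)&(np.hypot(*(P[:,:2]-p0[:2]).T)>130)
    print(" candle-ish",np.median(P[am],0),am.sum())
    x0,x1,y0,y1=(280,420,130,240) if n=="scene" else (240,380,90,200)
    cv2.imwrite(f"pics/{n}z.png",cv2.resize(c["img"][y0:y1,x0:x1],None,fx=5,fy=5,interpolation=cv2.INTER_CUBIC))
E
python3 m.py
```

```text
scene head pix [604.53099884  15.70954909  72.02039864]
 wood circle ((582.6993408203125, 31.29547691345215), 150.15972900390625) 21.999541429996725
 headtop [585.03701874  32.0453403   82.11422826] ((587.7196655273438, 36.11924743652344), 35.24915313720703) 213
 red 358.57142857142856 174.42857142857142 [564.33744119 137.46256362  82.40639312] 7
 red 347.5 176.78571428571428 [571.11364207  85.5249738   98.80355164] 14
 blk 368.22522522522524 170.07207207207207 [559.97690794 182.81624194  78.78847055] 111 [541.43360934 146.97417175  67.35100512] [575.47425546 218.37744376  84.66207761]
 candle-ish [554.14861427 216.65867125  86.28002787] 1
side head pix [578.51161468  24.5842503   82.06300089]
 wood circle ((570.0487060546875, 82.05435180664062), 201.8006591796875) 21.910074108541266
 headtop [577.82832138  34.64639279  82.07182581] ((576.984375, 42.043846130371094), 42.08114242553711) 331
 red 278.5 137.5 [548.59741297 225.02633629  83.05416572] 2
 red 274.75 139.5 [536.02310082 224.0614287   80.86515907] 4
 red 274.0 142.0 [533.46581316 226.10151201  70.53805708] 1
 red 275.0 144.0
[... 349 characters left out ...]
84393711 222.74841717  85.1209794 ]
 blk 327.0 155.5 [641.38501886  89.35083374  84.86220086] 6 [637.61552584  85.51426645  83.994127  ] [644.89489932  93.3036879   85.61554363]
 blk 288.1666666666667 167.83333333333334 [523.0684767   92.43607263  85.08413812] 6 [519.93032157  86.08822542  82.84934839] [526.46191872  94.54133704  87.53269656]
 blk 346.0 182.71428571428572 [638.91188233 -28.18217138  85.02116037] 7 [636.00213272 -30.0416576   81.57960602] [642.2948186  -26.30249721  87.1811969 ]
 blk 304.875 196.875 [519.70483042 -24.97681772  84.80229676] 8 [516.29760749 -29.22784288  82.39602409] [523.19565169 -21.29364693  86.35775515]
 candle-ish [545.37485879 278.12796784  87.08416594] 5
```

Run:
```python
from h import *
c=cam("wrist"); np.save("wrist0.npy",c,allow_pickle=True); cv2.imwrite("pics/wrist0.png",c["img"]); print({k:v for k,v in c.items() if k not in("img","z_map")})
```

```text
{'fx': 309.70691628693146, 'fy': 309.70691628693146, 'cx': 319.5190741302627, 'cy': 205.7785469094938, 'eye': array([550.60852406,  67.51402038, 385.11033912]), 'orientation': array([ 2.90435467e+00,  3.46547628e-04, -6.01603758e-04])}
```

View pics/wrist0.png

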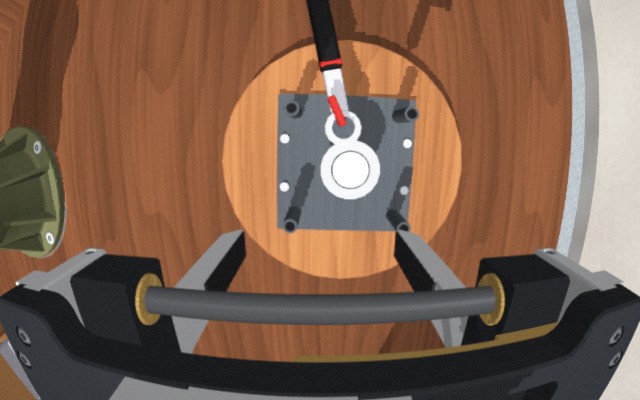

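Wrist: head at (350,170), inner grip band at (331,64), lever from pivot (343,123) to tip (332,97), leaning to the counter-clockwise side (undo).

```bash
cat >> h.py <<'E'
def fish(c,u,v,z):
    """ray through fisheye pixels to the plane z"""
    a=np.stack([np.asarray(u,float)-c["cx"],np.asarray(v,float)-c["cy"]],-1); r=np.linalg.norm(a,axis=-1)
    t=r/c["fx"]; d=np.stack([a[...,0]/r*np.sin(t),a[...,1]/r*np.sin(t),np.cos(t)],-1)@rot(c).T
    e=np.array(c["eye"]); return e+d*((z-e[2])/d[...,2])[...,None]
def wristlook(c,C=np.array([582,31.5])):
    I=c["img"].astype(int); red=((I[...,2]>140)&(I[...,1]<70)&(I[...,0]<70)).astype(np.uint8)
    n,l,s,m=cv2.connectedComponentsWithStats(red)
    for k in range(1,n):
        if s[k,4]<15: continue
        vv,uu=np.nonzero(l==k)
        for zz in(82,101):
            p=fish(c,uu,vv,zz)[:,:2]; d=p-C; r=np.hypot(*d.T)
            o=np.argsort(r); e=[d[o[:8]].mean(0),d[o[-8:]].mean(0)]
            print(s[k,4],m[k].round(),"z",zz,"mean",(p.mean(0)).round(1),"ang",np.arctan2(-d.mean(0)[0],d.mean(0)[1]).round(3),"near/far r,ang",[(np.hypot(*x).round(1),np.arctan2(-x[0],x[1]).round(3)) for x in e])
E
python3 - <<'E'
from h import *
c=np.load("wrist0.npy",allow_pickle=True).item()
print("head",fish(c,[350],[170],82)," sockets",fish(c,[292,412,290,404],[107,113,227,228],84).round(1).tolist())
wristlook(c)
for n,(a,b,d,e) in dict(scene=(375,415,145,180),side=(255,280,110,150)).items():
    c=np.load(n+"0.npy",allow_pickle=True).item(); V,U=np.mgrid[d:e,a:b]; P=pts(c,U.ravel(),V.ravel()); k=(P[:,2]>88)&(P[:,2]<100)&(P[:,1]>200)
    print(n,"candle top",P[k].mean(0),P[k].min(0),P[k].max(0),k.sum())
E
```

```text
head [[580.56257679  30.53607551  82.        ]]  sockets [[524.1, 92.4, 84.0], [641.9, 89.0, 84.0], [520.3, -27.6, 84.0], [638.8, -29.3, 84.0]]
93 [331.  62.] z 82 mean [561.4 137.4] ang 0.192 near/far r,ang [(np.float64(105.6), np.float64(0.178)), (np.float64(109.9), np.float64(0.196))]
93 [331.  62.] z 101 mean [560.7 133. ] ang 0.207 near/far r,ang [(np.float64(101.6), np.float64(0.176)), (np.float64(105.6), np.float64(0.21))]
212 [337. 111.] z 82 mean [567.1  88.5] ang 0.256 near/far r,ang [(np.float64(45.0), np.float64(0.239)), (np.float64(73.6), np.float64(0.277))]
212 [337. 111.] z 101 mean [566.1  87.1] ang 0.279 near/far r,ang [(np.float64(44.9), np.float64(0.257)), (np.float64(71.7), np.float64(0.295))]
scene candle top [557.66050137 314.7057673   88.6959272 ] [522.01184569 277.01702368  88.02490788] [582.02189064 344.07067997  90.58026727] 30
side candle top [537.42668642 311.01833222  89.23979074] [517.99180035 283.3692516   88.02083995] [555.31811384 337.88406183  96.53149322] 29
```

Call:
arm_command(plan=[[-1,0.024,-0.011,0,0],[-1,0.024,-0.011,0,0],[-1,0.024,0,0,0],[-1,0.024,0,0,0],[-1,0,0,0.025,0],[-1,0,0,0.025,0],[-1,0,0,0.025,0],[-1,0,0,0.025,0],[-1,0,0,0.013,0],[-1,0,0,0,0],[-1,0,0,0,0]], newtons=20)

```text
clock: 1.52
eef_pos: [528.5, 96.0, 93.4]
eef_rot: [3.14, -0.0, 1.571]
wrist_force: [0.1, -0.2, -0.1]
finger_gap: 0.4
finger_force: 0.0
```

Run:
```python
from h import *
s=manip.read_state(); print({k:np.round(s[k],3).tolist() for k in("clock","eef_pos","eef_rot","wrist_force","moment","finger_gap")})
c=cam("wrist"); cv2.imwrite("pics/w1.png",c["img"]); wristlook(c)
```

```text
{'clock': 1.525, 'eef_pos': [528.47, 96.049, 93.366], 'eef_rot': [3.14, -0.0, 1.571], 'wrist_force': [0.125, -0.169, -0.076], 'moment': [-0.006, -0.005, -0.012], 'finger_gap': 0.434}
187 [345.  36.] z 82 mean [545.  225.1] ang 0.189 near/far r,ang [(np.float64(194.8), np.float64(0.178)), (np.float64(199.2), np.float64(0.213))]
187 [345.  36.] z 101 mean [543.4 219. ] ang 0.203 near/far r,ang [(np.float64(189.3), np.float64(0.183)), (np.float64(193.4), np.float64(0.234))]
168 [369. 175.] z 82 mean [560.1 137.1] ang 0.205 near/far r,ang [(np.float64(105.6), np.float64(0.136)), (np.float64(110.2), np.float64(0.177))]
168 [369. 175.] z 101 mean [557.  139.7] ang 0.227 near/far r,ang [(np.float64(108.9), np.float64(0.155)), (np.float64(113.2), np.float64(0.256))]
171 [377. 250.] z 82 mean [567.8  86.5] ang 0.252 near/far r,ang [(np.float64(47.3), np.float64(0.197)), (np.float64(66.3), np.float64(0.265))]
171 [377. 250.] z 101 mean [564.   94.1] ang 0.28 near/far r,ang [(np.float64(56.5), np.float64(0.237)), (np.float64(73.7), np.float64(0.288))]
```

View pics/w1.png

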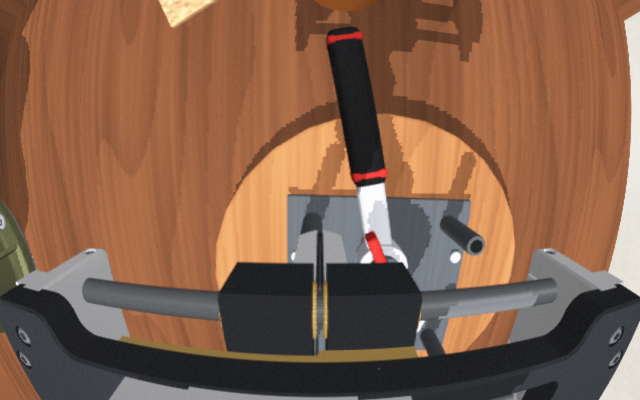

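The closed fingers stand left of the lever tab (tip at 372,238), at about its height. Now pushing it clockwise.

Call:
arm_command(plan=[[-1,0,0.006,0,0],[-1,0,0.006,0,0],[-1,0,0.005,0,0],[-1,0,0.005,0,0],[-1,0,0.005,0,0],[-1,0,0.005,0,0],[-1,0,0.005,0,0],[-1,0,0,0,0]])

```text
clock: 2.58
eef_pos: [565.4, 95.9, 92.4]
eef_rot: [3.141, 0.0, 1.571]
wrist_force: [1.2, 0.6, -0.8]
finger_gap: 0.4
finger_force: 0.0
```

Run:
```python
from h import *
c=cam("wrist"); cv2.imwrite("pics/w2.png",c["img"]); wristlook(c)
```

```text
194 [325.  31.] z 82 mean [569.9 228. ] ang 0.062 near/far r,ang [(np.float64(194.6), np.float64(0.051)), (np.float64(198.8), np.float64(0.081))]
194 [325.  31.] z 101 mean [569.5 221.6] ang 0.066 near/far r,ang [(np.float64(188.4), np.float64(0.056)), (np.float64(192.3), np.float64(0.096))]
211 [333. 172.] z 82 mean [574.8 139. ] ang 0.067 near/far r,ang [(np.float64(105.5), np.float64(0.052)), (np.float64(110.2), np.float64(0.089))]
211 [333. 172.] z 101 mean [573.9 141.4] ang 0.073 near/far r,ang [(np.float64(108.2), np.float64(0.041)), (np.float64(112.4), np.float64(0.093))]
246 [355. 247.] z 82 mean [589.9  89.3] ang -0.135 near/far r,ang [(np.float64(46.6), np.float64(-0.1)), (np.float64(68.3), np.float64(-0.143))]
246 [355. 247.] z 101 mean [587.5  96.7] ang -0.084 near/far r,ang [(np.float64(55.0), np.float64(-0.047)), (np.float64(74.3), np.float64(-0.096))]
```

View pics/w2.png

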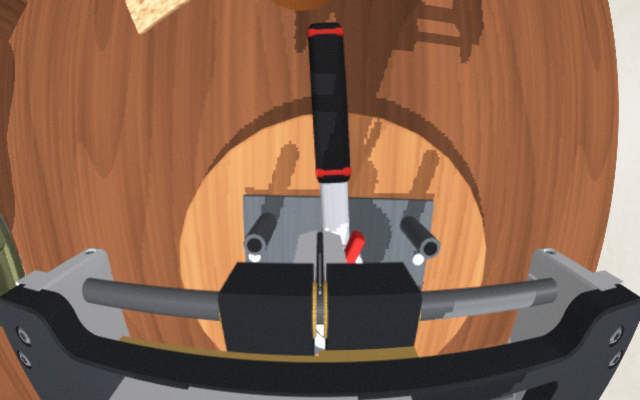

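The lever has flipped: its tip at (357,236) now leans to the clockwise side of the handle (line from 333,172 to 325,31), about -0.42. Next I lift and cage the grip.

Call:
arm_command(plan=[[-1,0,-0.003,-0.015,0],[-0.2,0,0,-0.015,0],[-0.2,0.03,0.004,0,-0.065],[-0.2,0.03,0.003,0,0],[-0.2,0.03,0.002,0,0],[-0.2,0,0,0,0],[-0.2,0,0,0.02,0],[-0.2,0,0,0.02,0],[-0.2,0,0,0.02,0],[-0.2,0,0,0.006,0],[-0.4,0,0,0,0],[-0.4,0,0,0,0]], newtons=10)

```text
clock: 4.12
eef_pos: [567.6, 186.1, 57.5]
eef_rot: [3.14, -0.0, 1.636]
wrist_force: [1.3, 0.1, -0.8]
finger_gap: 28.2
finger_force: 0.4
```

Run:
```python
from h import *
c=cam("wrist"); cv2.imwrite("pics/w3.png",c["img"]); wristlook(c)
print(manip.read_state()["eef_pos"],manip.read_state()["eef_rot"])
```

```text
28 [43.  4.] z 82 mean [356.4 353.5] ang 0.611 near/far r,ang [(np.float64(391.7), np.float64(0.605)), (np.float64(394.6), np.float64(0.616))]
28 [43.  4.] z 101 mean [381.7 341.3] ang 0.574 near/far r,ang [(np.float64(367.7), np.float64(0.568)), (np.float64(370.1), np.float64(0.576))]
324 [326. 183.] z 82 mean [569.  227.8] ang 0.066 near/far r,ang [(np.float64(194.3), np.float64(0.056)), (np.float64(199.2), np.float64(0.09))]
324 [326. 183.] z 101 mean [568.3 230.9] ang 0.068 near/far r,ang [(np.float64(197.8), np.float64(0.049)), (np.float64(202.0), np.float64(0.089))]
87 [326. 328.] z 82 mean [575. 140.] ang 0.064 near/far r,ang [(np.float64(107.5), np.float64(0.028)), (np.float64(110.4), np.float64(0.109))]
87 [326. 328.] z 101 mean [573.6 153.9] ang 0.068 near/far r,ang [(np.float64(121.5), np.float64(0.035)), (np.float64(124.1), np.float64(0.104))]
[567.58888767 186.14618992  57.43705613] [ 3.14008500e+00 -1.76503784e-04  1.63572389e+00]
```

View pics/w3.png

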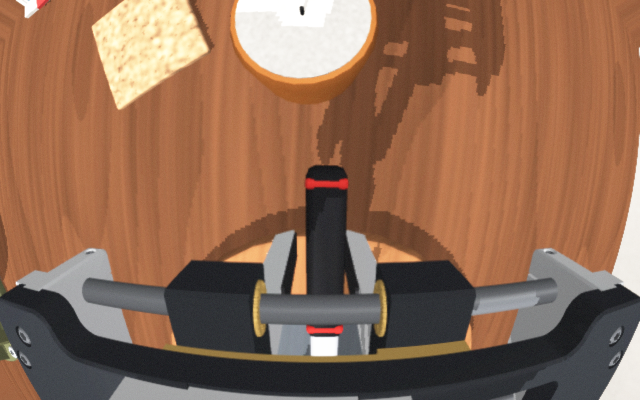

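The cage holds the grip between the fingers, with its end at (326,170) and the candle well clear at (303,60). First stroke, counter-clockwise.

Call:
arm_command(plan=[[-0.4,0,-0.005,0,-0.04],[-0.4,-0.0004,-0.0108,0,-0.07],[-0.4,-0.0004,-0.0108,0,-0.07],[-0.4,-0.0004,-0.0108,0,-0.07],[-0.4,-0.0004,-0.0108,0,-0.07],[-0.4,-0.0004,-0.0108,0,-0.07],[-0.4,0,0,0,0]])

```text
clock: 5.05
eef_pos: [510.4, 170.9, 57.1]
eef_rot: [3.141, 0.0, 2.025]
wrist_force: [-0.5, 0.2, -0.1]
finger_gap: 28.2
finger_force: 0.0
```

```bash
cat >> h.py <<'E'
def st(look=True):
    C=np.array([581.3,31.2]); s=manip.read_state(); d=s["eef_pos"][:2]-C; a=np.arctan2(-d[0],d[1]); f=s["wrist_force"]
    print("t",round(s["clock"],2),"tcp ang %.3f r %.1f z %.1f yaw-90 %.3f"%(a,np.hypot(*d),s["eef_pos"][2],s["eef_rot"][2]-np.pi/2),
      "Ft(ccw+) %.2f Fr %.2f Fz %.2f Mz %.3f gap %.1f"%(f@[-np.cos(a),-np.sin(a),0],f@[-np.sin(a),np.cos(a),0],f[2],s["moment"][2],s["finger_gap"]))
    if look:
        c=cam("wrist"); wristlook(c,C); return c
E
python3 -c "
from h import *
st()"
```

```text
t 5.05 tcp ang 0.470 r 156.6 z 57.1 yaw-90 0.455 Ft(ccw+) 0.35 Fr 0.37 Fz -0.10 Mz 0.073 gap 28.2
321 [319. 185.] z 82 mean [492.7 207.3] ang 0.466 near/far r,ang [(np.float64(194.9), np.float64(0.457)), (np.float64(199.8), np.float64(0.477))]
321 [319. 185.] z 101 mean [491.3 210.3] ang 0.466 near/far r,ang [(np.float64(198.4), np.float64(0.458)), (np.float64(202.7), np.float64(0.475))]
90 [322. 329.] z 82 mean [532.7 129.1] ang 0.461 near/far r,ang [(np.float64(107.9), np.float64(0.426)), (np.float64(110.9), np.float64(0.445))]
90 [322. 329.] z 101 mean [526.4 141.6] ang 0.462 near/far r,ang [(np.float64(122.1), np.float64(0.433)), (np.float64(124.7), np.float64(0.449))]
33 [321. 333.] z 82 mean [533.8 125.9] ang 0.465 near/far r,ang [(np.float64(105.4), np.float64(0.431)), (np.float64(106.3), np.float64(0.497))]
33 [321. 333.] z 101 mean [527.3 138.8] ang 0.465 near/far r,ang [(np.float64(119.9), np.float64(0.438)), (np.float64(120.7), np.float64(0.497))]
```

Call:
arm_command(plan=[[-0.4,-0.0004,0.0108,0,0.07],[-0.4,-0.0004,0.0108,0,0.07],[-0.4,-0.0004,0.0108,0,0.07],[-0.4,-0.0004,0.0108,0,0.07],[-0.4,-0.0004,0.0108,0,0.07]])

```text
clock: 5.72
eef_pos: [562.4, 186.0, 56.6]
eef_rot: [-3.141, -0.0, 1.672]
wrist_force: [-3.7, -1.0, 4.2]
finger_gap: 28.2
finger_force: 2.1
```

Call:
arm_command(plan=[[-0.4,-0.0002,0.0078,0,0.05],[-0.4,-0.0002,0.0078,0,0.05],[-0.4,-0.0002,0.0078,0,0.05]])

```text
clock: 6.1
eef_pos: [585.7, 186.8, 56.6]
eef_rot: [-3.141, -0.0, 1.523]
wrist_force: [-3.8, 1.6, 2.0]
finger_gap: 28.0
finger_force: 2.1
```

```bash
python3 -c "
from h import *
st()"
```

```text
t 6.1 tcp ang -0.028 r 155.7 z 56.6 yaw-90 -0.048 Ft(ccw+) 3.87 Fr 1.47 Fz 2.00 Mz 0.012 gap 28.0
128 [31. 26.] z 82 mean [382.6 362.5] ang 0.54 near/far r,ang [(np.float64(384.2), np.float64(0.488)), (np.float64(389.8), np.float64(0.592))]
128 [31. 26.] z 101 mean [408.  349.2] ang 0.499 near/far r,ang [(np.float64(360.8), np.float64(0.474)), (np.float64(364.4), np.float64(0.548))]
314 [312. 185.] z 82 mean [584.7 228.1] ang -0.017 near/far r,ang [(np.float64(194.9), np.float64(-0.036)), (np.float64(199.3), np.float64(-0.015))]
314 [312. 185.] z 101 mean [585.3 231.3] ang -0.02 near/far r,ang [(np.float64(198.3), np.float64(-0.027)), (np.float64(202.2), np.float64(-0.018))]
81 [319. 329.] z 82 mean [583.8 140.3] ang -0.023 near/far r,ang [(np.float64(108.2), np.float64(-0.067)), (np.float64(110.7), np.float64(-0.052))]
81 [319. 329.] z 101 mean [584.6 154.2] ang -0.027 near/far r,ang [(np.float64(122.2), np.float64(-0.048)), (np.float64(124.5), np.float64(-0.049))]
39 [321. 334.] z 82 mean [584.7 136.7] ang -0.032 near/far r,ang [(np.float64(105.3), np.float64(-0.054)), (np.float64(106.1), np.float64(-0.031))]
39 [321. 334.] z 101 mean [585.3 151.1] ang -0.034 near/far r,ang [(np.float64(119.8), np.float64(-0.055)), (np.float64(120.5), np.float64(-0.028))]
```

Call:
arm_command(plan=[[-0.4,-0.0002,0.0078,0,0.05],[-0.4,-0.0002,0.0078,0,0.05]])

```text
clock: 6.4
eef_pos: [601.0, 185.2, 56.5]
eef_rot: [-3.141, -0.0, 1.424]
wrist_force: [-3.1, 1.4, 0.9]
finger_gap: 28.4
finger_force: 2.0
```

Call:
arm_command(plan=[[-0.4,-0.0002,0.0078,0,0.05],[-0.4,-0.0002,0.0078,0,0.05]])

```text
clock: 6.65
eef_pos: [616.3, 182.3, 56.4]
eef_rot: [-3.141, -0.0, 1.324]
wrist_force: [-4.2, 2.1, 2.2]
finger_gap: 28.2
finger_force: 2.1
```

Call:
arm_command(plan=[[-0.4,-0.0002,0.0078,0,0.05],[-0.4,-0.0002,0.0078,0,0.05]])

```text
clock: 6.9
eef_pos: [631.3, 177.9, 56.5]
eef_rot: [-3.141, -0.0, 1.224]
wrist_force: [-4.0, 2.0, 1.1]
finger_gap: 28.4
finger_force: 2.1
```

```bash
python3 -c "
from h import *
st(False)"
```

```text
t 6.9 tcp ang -0.328 r 155.0 z 56.5 yaw-90 -0.347 Ft(ccw+) 4.41 Fr 0.61 Fz 1.07 Mz 0.009 gap 28.4
```

Call:
arm_command(plan=[[-0.4,-0.0002,0.0078,0,0.05],[-0.4,-0.0002,0.0078,0,0.05]])

```text
clock: 7.15
eef_pos: [645.5, 172.1, 56.4]
eef_rot: [-3.14, -0.0, 1.124]
wrist_force: [-7.7, 4.3, 2.5]
finger_gap: 28.2
finger_force: 4.0
```

Call:
arm_command(plan=[[-0.4,-0.0002,0.0078,0,0.05],[-0.4,-0.0001,0.0047,0,0.03]])

```text
clock: 7.4
eef_pos: [656.1, 166.6, 56.4]
eef_rot: [-3.139, -0.0, 1.044]
wrist_force: [-8.8, 7.4, 4.6]
finger_gap: 28.4
finger_force: 5.5
```

```bash
python3 -c "
from h import *
st()"
```

```text
t 7.4 tcp ang -0.505 r 154.7 z 56.4 yaw-90 -0.526 Ft(ccw+) 11.26 Fr 2.21 Fz 4.63 Mz 0.016 gap 28.4
85 [ 3. 78.] z 82 mean [509.5 406.4] ang 0.189 near/far r,ang [(np.float64(375.0), np.float64(0.213)), (np.float64(393.7), np.float64(0.183))]
85 [ 3. 78.] z 101 mean [531.8 384.1] ang 0.139 near/far r,ang [(np.float64(349.8), np.float64(0.161)), (np.float64(366.7), np.float64(0.134))]
196 [314. 184.] z 82 mean [675.5 203.7] ang -0.5 near/far r,ang [(np.float64(194.1), np.float64(-0.448)), (np.float64(199.1), np.float64(-0.472))]
196 [314. 184.] z 101 mean [677.4 206.3] ang -0.502 near/far r,ang [(np.float64(197.6), np.float64(-0.458)), (np.float64(201.9), np.float64(-0.487))]
23 [332. 328.] z 82 mean [641.  123.4] ang -0.574 near/far r,ang [(np.float64(108.8), np.float64(-0.574)), (np.float64(110.8), np.float64(-0.576))]
23 [332. 328.] z 101 mean [647.1 135.8] ang -0.562 near/far r,ang [(np.float64(122.7), np.float64(-0.562)), (np.float64(124.5), np.float64(-0.563))]
56 [310. 329.] z 82 mean [628.5 129.2] ang -0.449 near/far r,ang [(np.float64(107.8), np.float64(-0.467)), (np.float64(110.5), np.float64(-0.403))]
56 [310. 329.] z 101 mean [636.2 141. ] ang -0.464 near/far r,ang [(np.float64(121.9), np.float64(-0.478)), (np.float64(124.1), np.float64(-0.428))]
17 [309. 334.] z 82 mean [626.5 126.2] ang -0.444 near/far r,ang [(np.float64(105.0), np.float64(-0.468)), (np.float64(105.4), np.float64(-0.421))]
17 [309. 334.] z 101 mean [634.4 138.3] ang -0.461 near/far r,ang [(np.float64(119.4), np.float64(-0.479)), (np.float64(119.7), np.float64(-0.443))]
```

Call:
arm_command(plan=[[-0.4,0,0,0,0],[-0.4,0,0,0,0],[-0.4,0,0,0,0]])

```text
clock: 7.82
eef_pos: [656.1, 166.6, 56.4]
eef_rot: [-3.14, -0.0, 1.046]
wrist_force: [-4.9, 6.3, 2.8]
finger_gap: 28.4
finger_force: 4.1
```

```bash
python3 -c "
from h import *
st(False)"
```

```text
t 7.83 tcp ang -0.505 r 154.7 z 56.4 yaw-90 -0.525 Ft(ccw+) 7.27 Fr 3.14 Fz 2.81 Mz 0.071 gap 28.4
```

Call:
arm_command(plan=[[-0.4,0,-0.005,0,-0.03],[-0.4,0,-0.005,0,-0.03],[-0.4,-0.0004,-0.0108,0,-0.07],[-0.4,-0.0004,-0.0108,0,-0.07],[-0.4,-0.0004,-0.0108,0,-0.07],[-0.4,-0.0004,-0.0108,0,-0.07],[-0.4,-0.0004,-0.0108,0,-0.07],[-0.4,-0.0004,-0.0108,0,-0.07],[-0.4,-0.0004,-0.0108,0,-0.07],[-0.4,-0.0004,-0.0108,0,-0.07],[-0.4,-0.0004,-0.0108,0,-0.07],[-0.4,-0.0004,-0.0108,0,-0.07],[-0.4,-0.0004,-0.0108,0,-0.07],[-0.4,0,0,0,0]])

```text
clock: 9.57
eef_pos: [532.4, 179.2, 56.7]
eef_rot: [3.141, 0.0, 1.875]
wrist_force: [0.1, 0.7, 0.1]
finger_gap: 28.1
finger_force: 0.0
```

```bash
python3 -c "
from h import *
c=st()
cv2.imwrite('pics/w5.png',c['img'])"
```

```text
t 9.57 tcp ang 0.319 r 155.9 z 56.7 yaw-90 0.305 Ft(ccw+) -0.37 Fr 0.66 Fz 0.13 Mz 0.029 gap 28.1
320 [314. 184.] z 82 mean [518.  217.8] ang 0.327 near/far r,ang [(np.float64(194.9), np.float64(0.31)), (np.float64(199.5), np.float64(0.318))]
320 [314. 184.] z 101 mean [517.3 221. ] ang 0.325 near/far r,ang [(np.float64(198.4), np.float64(0.31)), (np.float64(202.5), np.float64(0.298))]
115 [319. 330.] z 82 mean [546.7 133.7] ang 0.325 near/far r,ang [(np.float64(105.3), np.float64(0.367)), (np.float64(111.0), np.float64(0.353))]
115 [319. 330.] z 101 mean [542.5 147.2] ang 0.322 near/far r,ang [(np.float64(119.7), np.float64(0.354)), (np.float64(124.8), np.float64(0.344))]
```

Call:
arm_command(plan=[[-0.4,-0.0001,0.0062,0,0.04],[-0.4,-0.0001,0.0062,0,0.04],[-0.4,-0.0001,0.0062,0,0.04],[-0.4,0,0,0,0]])

```text
clock: 10.12
eef_pos: [551.0, 183.9, 56.4]
eef_rot: [3.141, 0.0, 1.755]
wrist_force: [-0.0, -0.2, -0.2]
finger_gap: 28.3
finger_force: 0.0
```

Call:
arm_command(plan=[[-0.4,-0.0001,0.0047,0,0.03],[-0.4,-0.0001,0.0047,0,0.03],[-0.4,0,0,0,0]])

```text
clock: 10.5
eef_pos: [560.0, 185.3, 56.4]
eef_rot: [3.141, -0.0, 1.695]
wrist_force: [-0.5, -0.6, 0.5]
finger_gap: 28.0
finger_force: 0.0
```

Call:
arm_command(plan=[[-0.4,-0.0001,0.0047,0,0.03],[-0.4,-0.0001,0.0047,0,0.03],[-0.4,0,0,0,0]])

```text
clock: 10.88
eef_pos: [569.4, 186.2, 56.4]
eef_rot: [3.141, -0.0, 1.635]
wrist_force: [-0.0, -0.3, 0.5]
finger_gap: 28.3
finger_force: 0.0
```

```bash
python3 -c "
from h import *
st(False)"
```

```text
t 10.88 tcp ang 0.077 r 155.4 z 56.4 yaw-90 0.064 Ft(ccw+) 0.05 Fr -0.25 Fz 0.45 Mz -0.009 gap 28.3
```

Call:
arm_command(plan=[[-0.4,-0.0001,0.0047,0,0.03],[-0.4,-0.0001,0.0047,0,0.03],[-0.4,0,0,0,0]])

```text
clock: 11.25
eef_pos: [578.8, 186.4, 56.4]
eef_rot: [3.141, -0.0, 1.575]
wrist_force: [-0.8, 0.3, -0.8]
finger_gap: 28.4
finger_force: 0.0
```

Call:
arm_command(plan=[[-0.4,-0.0001,0.0047,0,0.03],[-0.4,-0.0001,0.0047,0,0.03],[-0.4,0,0,0,0]])

```text
clock: 11.62
eef_pos: [588.2, 186.1, 56.4]
eef_rot: [3.141, -0.0, 1.515]
wrist_force: [-1.4, 0.5, 0.3]
finger_gap: 27.9
finger_force: 0.3
```

Call:
arm_command(plan=[[-0.4,0,0.0031,0,0.02],[-0.4,0,0.0031,0,0.02],[-0.4,0,0,0,0]])

```text
clock: 12.0
eef_pos: [594.1, 185.6, 56.4]
eef_rot: [-3.141, 0.0, 1.475]
wrist_force: [-4.1, -0.3, 0.8]
finger_gap: 28.2
finger_force: 1.8
```

```bash
python3 -c "
from h import *
st(False)"
```

```text
t 12.0 tcp ang -0.083 r 155.0 z 56.4 yaw-90 -0.095 Ft(ccw+) 4.02 Fr -0.65 Fz 0.82 Mz 0.066 gap 28.2
```

Call:
arm_command(plan=[[-0.4,0,0.0016,0,0.01],[-0.4,0,0.0016,0,0.01],[-0.4,0,0.0016,0,0.01],[-0.4,0,0.0016,0,0.01],[-0.4,0,0,0,0],[-0.4,0,0,0,0]])

```text
clock: 12.75
eef_pos: [599.9, 185.0, 56.4]
eef_rot: [-3.141, 0.0, 1.436]
wrist_force: [-6.5, -1.8, 2.7]
finger_gap: 28.4
finger_force: 3.2
```

Call:
arm_command(plan=[[-0.4,0,0.0016,0,0.01],[-0.4,0,0.0016,0,0.01],[-0.4,0,0.0016,0,0.01],[-0.4,0,0.0016,0,0.01]])

```text
clock: 13.25
eef_pos: [605.8, 184.1, 56.3]
eef_rot: [-3.139, 0.001, 1.396]
wrist_force: [-9.7, -0.4, 5.2]
finger_gap: 28.3
finger_force: 5.1
```

Call:
arm_command(plan=[[-0.4,0,0,0,0],[-0.4,0,0,0,0]])

```text
clock: 13.5
eef_pos: [606.0, 184.1, 56.3]
eef_rot: [-3.14, 0.001, 1.396]
wrist_force: [-9.2, -0.5, 3.8]
finger_gap: 28.3
finger_force: 4.2
```

```bash
python3 -c "
from h import *
st(False)"
```

```text
t 13.5 tcp ang -0.160 r 154.8 z 56.3 yaw-90 -0.175 Ft(ccw+) 9.01 Fr -1.93 Fz 3.75 Mz 0.049 gap 28.3
```

Call:
arm_command(plan=[[-0.4,0,0.0016,0,0.01],[-0.4,0,0,0,0],[-0.4,0,0.0016,0,0.01],[-0.4,0,0,0,0],[-0.4,0,0.0016,0,0.01]])

```text
clock: 14.12
eef_pos: [610.3, 183.3, 56.3]
eef_rot: [-3.139, 0.001, 1.366]
wrist_force: [-12.1, -0.6, 5.5]
finger_gap: 28.6
finger_force: 5.8
```

Call:
arm_command(plan=[[-0.4,0,0,0,0],[-0.4,0,0,0,0]])

```text
clock: 14.38
eef_pos: [610.5, 183.3, 56.3]
eef_rot: [-3.139, 0.001, 1.366]
wrist_force: [-10.8, -0.8, 4.2]
finger_gap: 28.2
finger_force: 5.0
```

```bash
python3 -c "
from h import *
st(False)"
```

```text
t 14.38 tcp ang -0.190 r 154.8 z 56.3 yaw-90 -0.205 Ft(ccw+) 10.50 Fr -2.78 Fz 4.16 Mz 0.100 gap 28.2
```

Call:
arm_command(plan=[[-0.4,0,0.0016,0,0.01],[-0.4,0,0,0,0],[-0.4,0,0.0016,0,0.01],[-0.4,0,0,0,0],[-0.4,0,0.0016,0,0.01],[-0.4,0,0,0,0],[-0.4,0,0.0016,0,0.01]])

```text
clock: 15.25
eef_pos: [616.3, 181.9, 56.3]
eef_rot: [-3.138, 0.001, 1.326]
wrist_force: [-14.5, -0.5, 6.7]
finger_gap: 28.6
finger_force: 6.7
```

Call:
arm_command(plan=[[-0.4,0,0,0,0],[-0.4,0,0,0,0],[-0.4,0,0,0,0]])

```text
clock: 15.62
eef_pos: [616.5, 181.9, 56.3]
eef_rot: [-3.139, 0.001, 1.326]
wrist_force: [-12.1, 0.4, 5.2]
finger_gap: 28.3
finger_force: 5.9
```

```bash
python3 -c "
from h import *
st(False)"
```

```text
t 15.62 tcp ang -0.230 r 154.8 z 56.3 yaw-90 -0.245 Ft(ccw+) 11.89 Fr -2.41 Fz 5.17 Mz 0.179 gap 28.3
```

Call:
arm_command(plan=[[-0.4,0,0.0008,0,0.003],[-0.4,0,0,0,0],[-0.4,0,0.0008,0,0.003],[-0.4,0,0,0,0],[-0.4,0,0.0008,0,0.003],[-0.4,0,0,0,0],[-0.4,0,0,0,0],[-0.4,0,0,0,0]])

```text
clock: 16.62
eef_pos: [618.7, 181.4, 56.3]
eef_rot: [-3.138, 0.001, 1.317]
wrist_force: [-13.8, 0.4, 5.6]
finger_gap: 28.6
finger_force: 6.5
```

```bash
python3 -c "
from h import *
for i in range(6): st(False); cam('side')
c=st(); cv2.imwrite('pics/w6.png',c['img'])"
```

```text
t 16.62 tcp ang -0.244 r 154.8 z 56.3 yaw-90 -0.254 Ft(ccw+) 13.48 Fr -2.91 Fz 5.59 Mz 0.091 gap 28.6
t 16.68 tcp ang -0.244 r 154.8 z 56.3 yaw-90 -0.254 Ft(ccw+) 13.74 Fr -3.16 Fz 6.29 Mz 0.193 gap 28.4
t 16.73 tcp ang -0.244 r 154.8 z 56.3 yaw-90 -0.254 Ft(ccw+) 13.03 Fr -3.58 Fz 5.30 Mz 0.087 gap 28.1
t 16.77 tcp ang -0.244 r 154.8 z 56.3 yaw-90 -0.254 Ft(ccw+) 13.14 Fr -2.11 Fz 5.90 Mz 0.140 gap 28.1
t 16.82 tcp ang -0.244 r 154.8 z 56.3 yaw-90 -0.254 Ft(ccw+) 13.64 Fr -2.96 Fz 6.73 Mz 0.045 gap 28.4
t 16.88 tcp ang -0.244 r 154.8 z 56.3 yaw-90 -0.253 Ft(ccw+) 12.58 Fr -3.03 Fz 6.25 Mz 0.196 gap 28.5
t 16.93 tcp ang -0.244 r 154.8 z 56.3 yaw-90 -0.254 Ft(ccw+) 13.47 Fr -2.58 Fz 6.70 Mz 0.091 gap 28.4
27 [48.  2.] z 82 mean [477.3 403.6] ang 0.272 near/far r,ang [(np.float64(384.6), np.float64(0.271)), (np.float64(388.9), np.float64(0.274))]
27 [48.  2.] z 101 mean [497.  384.3] ang 0.234 near/far r,ang [(np.float64(361.3), np.float64(0.233)), (np.float64(364.9), np.float64(0.237))]
36 [ 4. 82.] z 82 mean [414.2 368.3] ang 0.46 near/far r,ang [(np.float64(375.3), np.float64(0.45)), (np.float64(377.5), np.float64(0.469))]
36 [ 4. 82.] z 101 mean [441.6 353.4] ang 0.409 near/far r,ang [(np.float64(350.3), np.float64(0.417)), (np.float64(352.1), np.float64(0.41))]
230 [311. 184.] z 82 mean [626.  222.8] ang -0.229 near/far r,ang [(np.float64(194.2), np.float64(-0.27)), (np.float64(199.2), np.float64(-0.267))]
230 [311. 184.] z 101 mean [627.4 225.7] ang -0.233 near/far r,ang [(np.float64(197.7), np.float64(-0.268)), (np.float64(202.2), np.float64(-0.275))]
161 [316. 330.] z 82 mean [605.8 136. ] ang -0.229 near/far r,ang [(np.float64(104.7), np.float64(-0.248)), (np.float64(110.3), np.float64(-0.231))]
161 [316. 330.] z 101 mean [609.6 149.6] ang -0.235 near/far r,ang [(np.float64(119.2), np.float64(-0.249)), (np.float64(124.2), np.float64(-0.236))]
```

Paused, the torque is 13.3 N x 0.155 m + 0.12 N m ≈ 2.18 N m (14 N), so it is tight. Now I ease off and release.

Call:
arm_command(plan=[[-0.4,0,-0.004,0,-0.026],[-0.4,0,-0.004,0,-0.026],[-0.4,0,-0.004,0,-0.026],[-0.4,0,-0.003,0,-0.02],[-0.4,0,0,0,0],[-0.1,0,0,0,0],[-0.1,0,0,0,0],[-0.1,0,0,0,0]])

```text
clock: 17.98
eef_pos: [605.4, 184.3, 56.4]
eef_rot: [3.142, 0.0, 1.415]
wrist_force: [-2.4, -1.2, 0.6]
finger_gap: 42.5
finger_force: 1.2
```

```bash
python3 -c "
from h import *
c=st(); cv2.imwrite('pics/w7.png',c['img'])"
```

```text
t 17.98 tcp ang -0.156 r 155.0 z 56.4 yaw-90 -0.156 Ft(ccw+) 2.20 Fr -1.51 Fz 0.59 Mz 0.044 gap 42.5
97 [11. 60.] z 82 mean [396.2 363.9] ang 0.508 near/far r,ang [(np.float64(379.3), np.float64(0.465)), (np.float64(383.0), np.float64(0.543))]
97 [11. 60.] z 101 mean [423.3 350. ] ang 0.46 near/far r,ang [(np.float64(354.6), np.float64(0.482)), (np.float64(357.1), np.float64(0.471))]
255 [294. 184.] z 82 mean [599.7 227.2] ang -0.094 near/far r,ang [(np.float64(194.4), np.float64(-0.144)), (np.float64(199.3), np.float64(-0.099))]
255 [294. 184.] z 101 mean [601.8 230.2] ang -0.103 near/far r,ang [(np.float64(197.8), np.float64(-0.146)), (np.float64(202.2), np.float64(-0.116))]
85 [308. 329.] z 82 mean [592.  139.7] ang -0.098 near/far r,ang [(np.float64(107.9), np.float64(-0.156)), (np.float64(110.6), np.float64(-0.095))]
85 [308. 329.] z 101 mean [595.  153.3] ang -0.112 near/far r,ang [(np.float64(121.9), np.float64(-0.148)), (np.float64(124.4), np.float64(-0.128))]
17 [300. 333.] z 82 mean [586.7 136.8] ang -0.051 near/far r,ang [(np.float64(105.4), np.float64(-0.039)), (np.float64(106.0), np.float64(-0.06))]
17 [300. 333.] z 101 mean [590.4 150.8] ang -0.076 near/far r,ang [(np.float64(119.7), np.float64(-0.066)), (np.float64(120.2), np.float64(-0.082))]
18 [316. 333.] z 82 mean [596.4 135.6] ang -0.144 near/far r,ang [(np.float64(105.4), np.float64(-0.161)), (np.float64(105.7), np.float64(-0.123))]
18 [316. 333.] z 101 mean [598.9 149.8] ang -0.147 near/far r,ang [(np.float64(119.8), np.float64(-0.157)), (np.float64(120.0), np.float64(-0.136))]
```

View pics/w7.png

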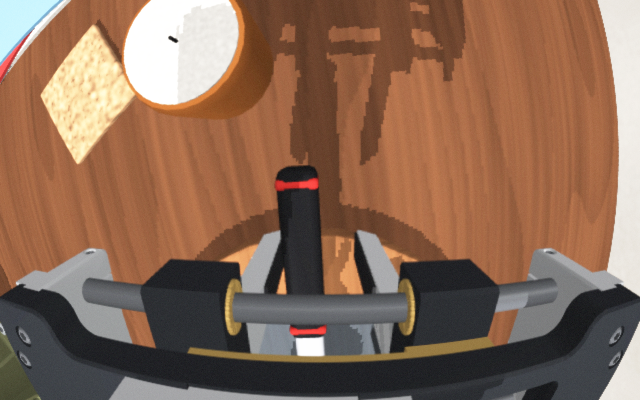

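The grip (298,184) still leans on the left finger (about 2 N). I shift a little further and then lift away.

Call:
arm_command(plan=[[-0.1,0,-0.005,0,-0.02],[-0.1,0,-0.005,0,-0.02],[-0.1,0,-0.001,0,0],[-0.1,0,0,0,0]])

```text
clock: 18.52
eef_pos: [594.5, 186.1, 56.6]
eef_rot: [3.141, -0.0, 1.455]
wrist_force: [0.4, 0.2, 0.3]
finger_gap: 42.1
finger_force: 0.0
```

```bash
python3 -c "
from h import *
st()"
```

```text
t 18.52 tcp ang -0.085 r 155.4 z 56.6 yaw-90 -0.116 Ft(ccw+) -0.43 Fr 0.19 Fz 0.33 Mz 0.021 gap 42.1
118 [18. 50.] z 82 mean [387.  362.2] ang 0.531 near/far r,ang [(np.float64(381.9), np.float64(0.466)), (np.float64(387.1), np.float64(0.585))]
118 [18. 50.] z 101 mean [413.5 348.8] ang 0.486 near/far r,ang [(np.float64(358.0), np.float64(0.468)), (np.float64(361.3), np.float64(0.533))]
273 [295. 185.] z 82 mean [587.4 228. ] ang -0.031 near/far r,ang [(np.float64(194.4), np.float64(-0.08)), (np.float64(199.4), np.float64(-0.046))]
273 [295. 185.] z 101 mean [589.3 231.1] ang -0.04 near/far r,ang [(np.float64(197.9), np.float64(-0.082)), (np.float64(202.3), np.float64(-0.064))]
100 [315. 330.] z 82 mean [587.2 139.5] ang -0.054 near/far r,ang [(np.float64(105.4), np.float64(-0.112)), (np.float64(110.7), np.float64(-0.035))]
100 [315. 330.] z 101 mean [589.1 153.5] ang -0.064 near/far r,ang [(np.float64(119.8), np.float64(-0.109)), (np.float64(124.4), np.float64(-0.049))]
```

Call:
arm_command(plan=[[-0.1,0,-0.004,0,0],[-0.1,0,0,0,0],[-0.1,0,0,-0.015,0],[-0.1,0,0,-0.025,0],[-0.1,0,0,-0.035,0],[-0.1,0,0,-0.035,0],[-0.1,-0.03,0,-0.035,0],[-0.1,-0.03,0,0,0],[-0.1,-0.03,0,0,0],[-0.1,-0.03,0,0,0],[-0.1,0,0,0,0],[-0.1,0,0,0,0]])

```text
clock: 20.08
eef_pos: [576.8, 67.8, 202.1]
eef_rot: [3.141, -0.0, 1.455]
wrist_force: [0.3, -0.1, -1.2]
finger_gap: 42.2
finger_force: 0.0
```

```bash
python3 -c "
from h import *
c=st(); cv2.imwrite('pics/w8.png',c['img'])"
```

```text
t 20.07 tcp ang 0.123 r 36.9 z 202.1 yaw-90 -0.116 Ft(ccw+) -0.31 Fr -0.18 Fz -1.22 Mz -0.016 gap 42.2
21 [89.  4.] z 82 mean [325.2 349.6] ang 0.677 near/far r,ang [(np.float64(407.2), np.float64(0.668)), (np.float64(410.1), np.float64(0.685))]
21 [89.  4.] z 101 mean [341.6 336.1] ang 0.666 near/far r,ang [(np.float64(386.5), np.float64(0.659)), (np.float64(389.1), np.float64(0.673))]
93 [310.  40.] z 82 mean [587.4 228.2] ang -0.031 near/far r,ang [(np.float64(194.8), np.float64(0.001)), (np.float64(199.1), np.float64(-0.029))]
93 [310.  40.] z 101 mean [587.3 222.3] ang -0.031 near/far r,ang [(np.float64(189.1), np.float64(-0.001)), (np.float64(193.1), np.float64(-0.029))]
99 [319. 128.] z 82 mean [585.7 139. ] ang -0.041 near/far r,ang [(np.float64(105.5), np.float64(-0.047)), (np.float64(110.2), np.float64(-0.035))]
99 [319. 128.] z 101 mean [585.7 138.8] ang -0.04 near/far r,ang [(np.float64(105.3), np.float64(-0.038)), (np.float64(109.8), np.float64(-0.035))]
221 [331. 181.] z 82 mean [590.8  86.3] ang -0.171 near/far r,ang [(np.float64(41.2), np.float64(-0.092)), (np.float64(69.8), np.float64(-0.231))]
221 [331. 181.] z 101 mean [590.5  89.4] ang -0.156 near/far r,ang [(np.float64(45.2), np.float64(-0.084)), (np.float64(71.9), np.float64(-0.214))]
```

View pics/w8.png

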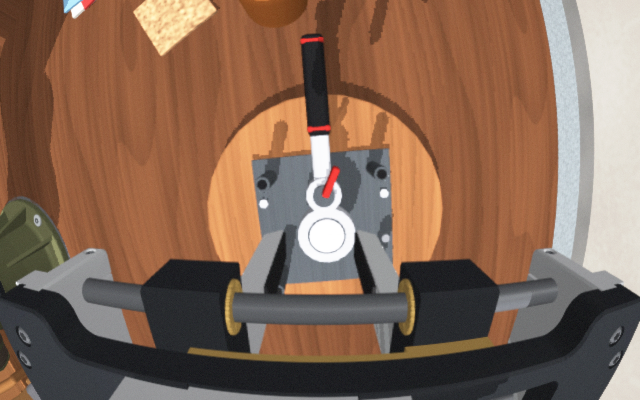

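The lever tab runs from (326,195) to (336,170), leaning clockwise (tighten). The gripper is clear of everything and the candle and coaster are undisturbed, so I'm handing in.

```bash
python3 -c "
from cell import ticket
print(ticket.sign_off())"
```

```text
the job is handed in; nothing more can be done
None
```

The lever is set to tighten, the bolt is tight at about 2.2 N m (14 N at the grip, worked out from the wrist force while paused), the wrench is released with nothing around it moved, and the job was handed in at about 20 s.

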